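# Counter-hold the bolt head behind the bracket while the lock nut is run up

## Robot

A 7-joint arm with a two-finger parallel gripper is mounted at the origin on the work surface. World frame = base frame: x ahead of the robot, y to its left, z up, the work surface at z = 0. Lengths are in m, angles in rad, forces in N, time in s.
With the tool pointing down it reaches from about 0.4 to 0.875 m from the base axis. Payload 19.3 kg.
Tool frame: the origin (TCP) lies between the finger pads, 19 mm behind the fingertips; this is the grasp point; z points along the fingers, y is the direction in which the jaws open and shut (so a half turn about z gives the same grasp; the last joint's range is limited). The gripper opens to 85 mm and grips with 20 to 120 N. Pads are 22 mm wide; open, the fingers measure 114 mm over their backs; the gripper's body (76 mm by 85 mm) begins 54 mm behind the grasp point. The pads swing forward as they close: fully open they stand 13 mm farther back than shut.
Start: joints at [1.12, 0.521, -0.036, 1.599, 0.021, 1.021, -0.113], TCP at [0.232, -0.58, 0.25] pointing down, gripper open.
Joint ranges: [-2.91, 2.91], [-0.3, 2.13], [-1.5, 1.42], [0.17, 2.43], [-1.26, 4.41], [0.16, 1.93], [-2.52, 2.52]. Speed limits (rad/s): [1.89, 1.89, 2.39, 2.39, 3.01, 3.01, 3.01].

## Interface

Orientations are given as [roll, pitch, yaw] about the fixed x, y, z axes, in that order (R = Rz(yaw) Ry(pitch) Rx(roll)).
In Python, from workcell import bot, vision, job_done gives the robot as it stands.
- The arm moves only by the tool arm_command, never from a script. Its arguments are lists of equal length, an entry for each row: "gripper": the finger opening in cm, from 0 to 8.54; "slide": the shift along the tool's x, y, z in cm, a list of three; "turn": the turn, a rotation vector about the tool's x, y, z in degrees, a list of three. A call has 1 to 5 rows; each row is the pose to reach, as a shift and turn from the pose commanded when the call began, along the tool's axes at that moment; what a row does not reach only later rows make up. A row lasts 1/8 s, in which the tool goes at most 62.5 mm and 10.7 degrees, less where a joint would pass 70% of its speed; a pose out of reach is approached as far as the arm can. A call with a gripper value outside its range is refused whole. The fingers move at their own pace and stop on an object; "force" is the grip in N (left out, the last holds). Time passes only in rows, so rows that repeat a pose let the fingers close. It gives the time, the measured TCP pose, the force and the opening at its end, in the units of the state.
- bot.observe(): the state, without advancing time (a new reading comes with each control period).
- vision.grab_frame(name): name is "scene" or "top" or "wrist"; returns the picture (420x560x3 uint8, blue, green, red); there is no depth.
- vision.camera_model(name): a dict with "mtx" (3x3 intrinsics, pixels), "k1" (the pictures are not rectified: a ray, as slopes to the right and down, at radius r is drawn at 1 + k1 r^2 times it, then the intrinsics apply), "T" (4x4, takes a point from camera to world coordinates). Camera axes: x right, y down, z forward; pixel columns grow to the right and rows downward; lengths in m; the calibration is good to about 2 mm. A picture is of the moment at which its call begins: read the wrist's pose just before it. camera_model takes no time and is no camera call; for the wrist camera it gives the pose at the moment of the call.
- job_done(): hands the job in, once; it reports no verdict.
The state is a dict: "clock": time; "qpos": joint angles; "qd": joint speeds; "joint_efforts": joint torques, N m; "position": TCP position; "tool_rot": TCP orientation; "force": force on the tool from outside, world axes, zero at the start; "moment": the same for the moment, N m; "grip_width": finger opening in m.
Only numpy, scipy, OpenCV 4.12 (cv2) and the standard library are available. Lean on these libraries where they do the work, as an engineer would, in place of code of your own. Each camera call takes 0.05 s, during which the arm holds its last target. There are 200 camera calls.

## Task

The nut-runner on the fixture is slowly turning a lock nut on the front of the bracket, but the bolt just spins round with it: reach down into the narrow gap between the bracket and the valves behind it, grip that bolt's head between the fingers and hold it from turning. Keep hold until the nut is fully tight and the runner has stalled, which takes up to about ten seconds, and finish still gripping the head: do not let go. Do not push hard against the bracket, the valves or the other bolt, and leave the things around the fixture where they are.

Things in the scene. Friction and masses are not known exactly. Their poses are not given: they have to be found in the camera images.
- fixture: Fixed fixture; origin on the table under the middle of the bracket's rear face; x level, from bracket to valves (away from the robot), y left, z up. In mm: base plate x -235 to 120, y +-105, top z 12; grey steel bracket plate x -8 to 0, y +-88, top z 125; dark plate on its front x -16 to -8. Two bolts run along x through the bracket at z 98, y +42 and -42: heads behind (x>0), nuts in front.
- gap (a point): Middle of the gap behind the bracket, on the fixture at x 26, y 0, z 100 mm, same axes. The gap is open above and at its ends, and runs from the bracket's rear face (x 0) to a row of white valves (x 53 to 109, y -93 to 93 mm, top z 100). In it are only the two bolt heads and, low down, the bracket's foot (top z 20 mm) with screw heads up to z 28 mm.
- runner: Fixed nut-runner in its clamp stand in front of the bracket, in line with the bolt to be held: at fixture y +42 or -42 mm. Origin at table height below that bolt's axis, at the bracket's rear face; axes as the fixture's. Barrel 48 mm thick along x, axis z 98 mm, x -245 to -80 mm, clamp up to z 129 mm; then a 35 mm socket on the nut.
- bolt: The turning bolt's plain steel hex head: 24 mm across flats, 27.7 across corners, 10 thick. Origin: head centre, 20 mm behind the bracket's rear face, 98 mm above the table. x: along the bolt, away from the bracket; y, z turn with it; two flats face its +z and -z. Unheld it turns about +x at 0.4 rad/s. In front of it: sleeve 20 mm thick, washer 30 x 3 mm on the bracket.
- nut (a joint): Angle of the runner's socket and nut about the fixture's +x, rad. Grows by 0.4 rad/s while the bolt spins along, by 0.24 rad/s while the bolt is held (thread drag on the bolt 0.08 N m); stands still (stalled, the runner's full 0.2 N m on the bolt) once the nut is tight and the bolt is held.
- run_up (a joint): How far the nut is run up on the bolt: angle of nut relative to bolt, rad. 0 to 0.6 at the start; grows only while the head is held from turning; stops at 2.4 when the nut is fully tight (7 to 11 s of holding).
- tight_bolt: The other bolt of the bracket, same shape, already tight and fixed: leave it alone. Origin at table height, below its axis, at the bracket's rear face, at fixture y +42 or -42 mm, where the runner is not. Its head centre is 20 mm behind the bracket, 98 mm above the table.
- spanner: Bystander: loose steel spanner, 200 mm long, lying on the table to the left of the fixture; origin under its middle, x along it.
- nut_box: Bystander: loose clear plastic box with spare nuts, 115 x 85 x 38 mm, to the right of the fixture; origin under its middle.
- regulator: Bystander: loose black air regulator with a round gauge on a 60 x 60 mm foot, 82 mm high, to the right of the fixture, nearer to the robot; origin under its middle.

How it is judged:
By the outcome, as a careful person would: the job done as asked, in the order asked, and still so for the second after the job is handed in, while the arm keeps its last pose, push and grip.
It also fails if it takes over 58 s, if anything falls off the work surface, if the arm or the gripper's body presses on something with over 40 N, if the wrist force passes 120 N, or if a joint passes its speed limit or range.

## Working session

There is one attempt and no reset: what is moved stays moved. The work goes in short steps, Python scripts to look and compute and a tool call to move; the robot and the scene stay as the last step left them, time stands still between calls to the robot, and variables do not carry over. Pictures are saved under pics/ and viewed, about 8 in all and at most 12, crops included, and the job is handed in when it is done.

Besides the shell and the picture viewer there is one more tool, called as name(argument=value, ...) on one line, values as JSON. arm_command: Moves the arm, as the interface text tells. Its arguments: {"type":"object","properties":{"gripper":{"type":"array","items":{"type":"number"}},"slide":{"type":"array","items":{"type":"array","items":{"type":"number"}}},"turn":{"type":"array","items":{"type":"array","items":{"type":"number"}}},"force":{"type":"number"}},"required":["gripper","slide","turn"]}

```bash
ls; mkdir -p pics
python3 - <<'E'
from workcell import bot, vision
import cv2
s=bot.observe(); print(s)
for n in ("scene","top"):
    im=vision.grab_frame(n); cv2.imwrite(f"pics/{n}0.png",im)
    m=vision.camera_model(n); print(n,m)
E
```

```text
pics
{'clock': 0.0, 'qpos': array([ 1.11979519,  0.52203826, -0.03630628,  1.59998223,  0.0211979 ,
        1.0210853 , -0.11277952]), 'qd': array([ 5.19386107e-05,  1.83108565e-04,  1.78804165e-03,  1.71821191e-03,
       -2.74769051e-04, -3.13070335e-04, -2.99002959e-04]), 'joint_efforts': array([-1.50871278e-03, -9.27110553e+01,  1.97883099e+00, -3.69936311e+01,
        1.75639131e-02,  8.25243071e-03,  9.27771993e-06]), 'position': array([ 0.23213517, -0.57996554,  0.24942007]), 'tool_rot': array([-3.14046783e+00,  8.81476233e-05,  3.80791816e-01]), 'force': array([-0.6221105 ,  0.50574055,  0.75783046]), 'moment': array([ 0.03950142, -0.03662416, -0.00702462]), 'grip_width': 0.08555708820680909}
scene {'mtx': array([[515.3372893 ,   0.        , 277.77470732],
       [  0.        , 515.3372893 , 218.69036545],
       [  0.        ,   0.        ,   1.        ]]), 'k1': 0.0409325538207188, 'T': array([[ 0.32437509,  0.72496556, -0.60762302,  1.12910064],
       [ 0.94585557, -0.24060519,  0.21786783, -0.15660379],
       [ 0.01174943, -0.64539452, -0.76375904,  0.87351888],
       [ 0.        ,  0.        ,  0.        ,  1.        ]])}
top {'mtx': array([[453.88094064,   0.        , 282.07546821],
       [  0.        , 453.88094064, 204.34124396],
       [  0.        ,   0.        ,   1.        ]]), 'k1': -0.016115581572935155, 'T': array([[ 0.02216326, -0.98623527,  0.16385597,  0.3788455 ],
       [-0.99974887, -0.02132021,  0.00690209,  0.04682447],
       [-0.00331364, -0.16396779, -0.98646013,  1.00203786],
       [ 0.        ,  0.        ,  0.        ,  1.        ]])}
```

View pics/scene0.png

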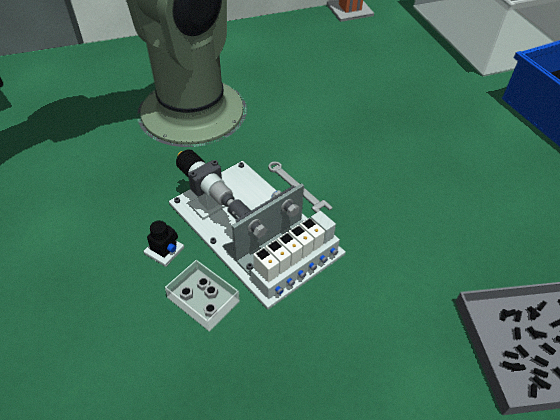

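View pics/top0.png

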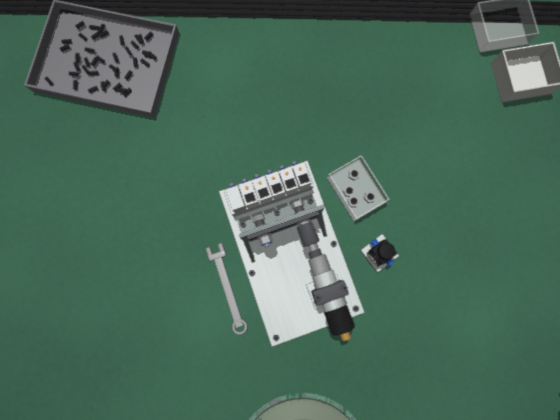

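The runner is on the bolt at fixture y = -42 (right of the picture, barrel at about (330,290) in top). The bracket's top edge runs from about (240,235) to (323,208). Next I fit the fixture pose from the plate edges and check it with overlays.

```bash
cat > h.py <<'E'
import numpy as np, cv2
def ray(m,uv):
    K=m["mtx"]; uv=np.atleast_2d(np.float64(uv))
    p=cv2.undistortPoints(uv[:,None],K,None)[:,0] 
    q=p.copy()
    for _ in range(20): q=p/(1+m["k1"]*(q**2).sum(1,keepdims=True))
    d=np.c_[q,np.ones(len(q))]@m["T"][:3,:3].T
    return m["T"][:3,3],d
def onplane(m,uv,z):
    o,d=ray(m,uv); return o+d*((z-o[2])/d[:,2])[:,None]
def proj(m,P):
    P=np.atleast_2d(P); c=(P-m["T"][:3,3])@m["T"][:3,:3]
    s=c[:,:2]/c[:,2:]; s=s*(1+m["k1"]*(s**2).sum(1,keepdims=True))
    return s*np.diag(m["mtx"])[:2]+m["mtx"][:2,2]
def fx(pose,P):  # fixture mm -> world m
    x,y,a=pose; P=np.atleast_2d(P)/1000.; c,s=np.cos(a),np.sin(a)
    return np.c_[x+c*P[:,0]-s*P[:,1],y+s*P[:,0]+c*P[:,1],P[:,2]]
E
cat > fit.py <<'E'
from workcell import bot, vision
from h import *
from scipy.optimize import least_squares
mt=vision.camera_model("top"); ms=vision.camera_model("scene")
im=cv2.imread("pics/top0.png"); hsv=cv2.cvtColor(im,cv2.COLOR_BGR2HSV)
# plate mask = not green
g=((hsv[...,1]<90)).astype(np.uint8)
c0=np.float64([[220,192],[308,162],[362,315],[275,343]])
C=np.float64([[120,105,12],[120,-105,12],[-235,-105,12],[-235,105,12]])
p0=least_squares(lambda p:(proj(mt,fx(p,C))-c0).ravel(),[.5,0,.2]).x
print("initial",p0,np.abs(proj(mt,fx(p0,C))-c0).max())
# edge points by brightness step across the plate's 3 visible edges
def edges(p):
    out=[]
    for a,b,n in [((-225,105),(60,105),(0,1)),((-225,-105),(60,-105),(0,-1)),((-235,-95),(-235,95),(-1,0))]:
        for t in np.linspace(0,1,25):
            q=np.array(a)+t*(np.array(b)-a); k=np.arange(-14,14.1,.5)
            L=np.c_[q+k[:,None]*np.array(n),np.full(len(k),12)]
            uv=proj(mt,fx(p,L)).astype(np.float32)
            s=cv2.remap(im[...,2].astype(np.float32),uv[None,:,0],uv[None,:,1],cv2.INTER_LINEAR)[0]
            d=np.gradient(cv2.GaussianBlur(s[None],(9,1),0)[0]); i=d.argmin()
            if d[i]<-5: out.append((q,n,uv[i]))
    return out
p=p0
for _ in range(3):
    E=edges(p); W=onplane(mt,[e[2] for e in E],.012)
    def res(p):
        c,s=np.cos(p[2]),np.sin(p[2]); d=W[:,:2]-p[:2]
        l=np.c_[c*d[:,0]+s*d[:,1],-s*d[:,0]+c*d[:,1]]*1000
        return np.array([(l[i]-e[0])@np.array(e[1]) for i,e in enumerate(E)])
    p=least_squares(res,p,loss="soft_l1",x_scale=[.01,.01,.01]).x
print("pose",p,"n",len(E),"med res mm",np.median(np.abs(res(p))))
np.save("pose.npy",p)
B=[[-8,-88,125],[-8,88,125],[0,88,125],[0,-88,125]]; V=[[53,-93,100],[53,93,100],[109,93,100],[109,-93,100]]
H=[[20,-42,98],[20,42,98]]
outs=[]
for n,m in(("top",mt),("scene",ms)):
    I=cv2.imread(f"pics/{n}0.png"); S=4
    ctr=proj(m,fx(p,[20,0,100]))[0]; x0,y0=(ctr-[50,65]).astype(int)
    J=cv2.resize(I[y0:y0+130,x0:x0+100],None,fx=S,fy=S,interpolation=cv2.INTER_CUBIC)
    f=lambda P:np.int32(((proj(m,fx(p,P))-[x0,y0]+.5)*S).round())
    for P,col in((B,(0,0,255)),(V,(255,0,0)),(C,(0,255,255))): cv2.polylines(J,[f(P)[:,None]],True,col,1)
    for q in f(H): cv2.drawMarker(J,tuple(map(int,q)),(255,0,255),0,12,1)
    outs.append(J)
cv2.imwrite("pics/fit.png",np.hstack(outs))
E
python3 fit.py
```

```text
initial [0.49534992 0.05276145 0.35843691] 4.032690646089577
pose [0.49671101 0.0554777  0.3638014 ] n 68 med res mm 0.4195478031443258
```

View pics/fit.png

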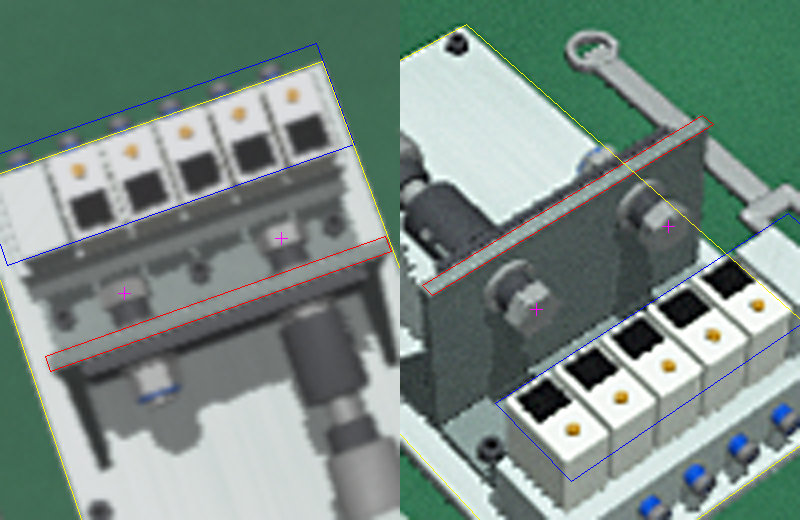

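The overlay matches the bracket and both heads to within about 2 mm, so I'll fly above the target bolt and look from there with the wrist camera.

```bash
cat > go.py <<'E'
import sys
from workcell import bot
from h import *
from scipy.spatial.transform import Rotation as Ro
def delta(target_mm, yaw_off=0):
    p=np.load("pose.npy"); s=bot.observe()
    R=Ro.from_euler("xyz",s["tool_rot"]); Rt=Ro.from_euler("xyz",[np.pi,0,p[2]+yaw_off])
    t=fx(p,target_mm)[0]
    print("clock %.2f"%s["clock"],"slide cm",np.round(R.inv().apply(t-s["position"])*100,2),
      "turn deg",np.round((R.inv()*Rt).as_rotvec(degrees=True),2),"dist %.3f"%np.linalg.norm(t-s["position"]),
      "F",np.round(s["force"],1),"w",round(s["grip_width"]*1000,1),"target",t.round(4),"pos",s["position"].round(4))
if __name__=="__main__": delta([float(a) for a in sys.argv[1:4]])
E
python3 go.py 22 -42 250
```

```text
clock 0.10 slide cm [ 5.031e+01 -4.493e+01 -1.000e-02] turn deg [-0.06  0.    0.97] dist 0.674 F [-0.4 -0.2 -0.1] w 85.7 target [0.5322 0.0241 0.25  ] pos [ 0.2322 -0.58    0.2495]
```

arm_command(gripper=[8.5, 8.5, 8.5, 8.5, 8.5], slide=[[50.3, -44.9, 0], [50.3, -44.9, 0], [50.3, -44.9, 0], [50.3, -44.9, 0], [50.3, -44.9, 0]], turn=[[0, 0, 1], [0, 0, 1], [0, 0, 1], [0, 0, 1], [0, 0, 1]])

```text
clock: 0.72
position: [0.3719, -0.2985, 0.25]
tool_rot: [3.142, -0.0, 0.363]
force: [1.7, -0.8, -0.4]
grip_width: 0.085
```

```bash
python3 go.py 22 -42 250
```

```text
clock 0.72 slide cm [ 26.45 -24.45  -0.  ] turn deg [ 0.   -0.   -0.03] dist 0.360 F [ 1.7 -0.8 -0.4] w 85.0 target [0.5322 0.0241 0.25  ] pos [ 0.3719 -0.2985  0.25  ]
```

arm_command(gripper=[8.5, 8.5, 8.5, 8.5, 8.5], slide=[[26.4, -24.4, 0], [26.4, -24.4, 0], [26.4, -24.4, 0], [26.4, -24.4, 0], [26.4, -24.4, 0]], turn=[[0, 0, 0], [0, 0, 0], [0, 0, 0], [0, 0, 0], [0, 0, 0]])

```text
clock: 1.35
position: [0.5111, -0.0187, 0.25]
tool_rot: [3.141, 0.0, 0.363]
force: [0.6, -2.1, -0.1]
grip_width: 0.0851
```

```bash
python3 go.py 22 -42 250
```

```text
clock 1.35 slide cm [ 3.5  -3.25 -0.  ] turn deg [ 0.01  0.   -0.04] dist 0.048 F [ 0.6 -2.1 -0.1] w 85.1 target [0.5322 0.0241 0.25  ] pos [ 0.5111 -0.0187  0.25  ]
```

arm_command(gripper=[5.2, 5.2, 5.2], slide=[[3.5, -3.2, 0], [3.5, -3.2, 0], [3.5, -3.2, 0]], turn=[[0, 0, 0], [0, 0, 0], [0, 0, 0]])

```text
clock: 1.72
position: [0.5315, 0.0212, 0.2497]
tool_rot: [3.141, 0.001, 0.363]
force: [-0.1, -0.7, 0.3]
grip_width: 0.052
```

Run:
```python
from workcell import bot, vision
from h import *
m=vision.camera_model("wrist"); im=vision.grab_frame("wrist"); cv2.imwrite("pics/w1r.png",im)
p=np.load("pose.npy"); print(bot.observe()["position"],m["T"].round(3).tolist(), m["mtx"][0,0])
J=im.copy()
for P,col in(([[-8,-88,125],[-8,88,125],[0,88,125],[0,-88,125]],(0,0,255)),([[53,-93,100],[53,93,100],[109,93,100],[109,-93,100]],(255,0,0)),
  ([[15,-42+13.9,98],[25,-42+13.9,98],[25,-42-13.9,98],[15,-42-13.9,98]],(255,0,255))):
    cv2.polylines(J,[np.int32(proj(m,fx(p,P)).round())[:,None]],True,col,1)
cv2.imwrite("pics/w1.png",J)
```

```text
[0.53144466 0.02072356 0.24981508] [[0.356, -0.899, -0.256, 0.598], [-0.935, -0.342, -0.098, 0.045], [0.0, 0.274, -0.962, 0.374], [0.0, 0.0, 0.0, 1.0]] 326.9751830788741
```

View pics/w1.png

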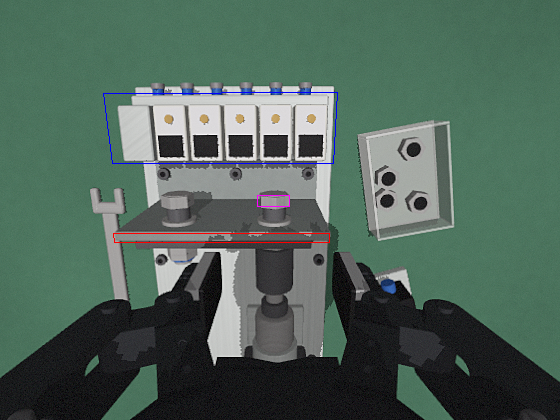

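The overlay puts the head within about 1 px, at (274,200), and the bracket edge matches at row 237. I'll descend with the jaws straddling the head.

```bash
python3 go.py 22 -42 97
```

```text
clock 1.77 slide cm [ 0.2  -0.29 15.28] turn deg [ 0.02  0.04 -0.09] dist 0.153 F [ 0.2 -0.4  0.4] w 52.1 target [0.5322 0.0241 0.097 ] pos [0.5314 0.0207 0.2498]
```

arm_command(gripper=[5.2, 5.2, 5.2, 5.2, 5.2], slide=[[0.2, -0.3, 4], [0.2, -0.3, 8], [0.2, -0.3, 11], [0.2, -0.3, 11], [0.2, -0.3, 11]], turn=[[0, 0, 0], [0, 0, 0], [0, 0, 0], [0, 0, 0], [0, 0, 0]])

```text
clock: 2.4
position: [0.5331, 0.0247, 0.1412]
tool_rot: [3.141, -0.001, 0.362]
force: [0.2, 0.7, 0.4]
grip_width: 0.052
```

```bash
python3 go.py 22 -42 97
```

```text
clock 2.40 slide cm [-0.11  0.03  4.42] turn deg [ 0.03 -0.06 -0.09] dist 0.044 F [0.2 0.7 0.4] w 52.0 target [0.5322 0.0241 0.097 ] pos [0.5331 0.0247 0.1412]
```

arm_command(gripper=[5.2, 5.2, 5.2, 5.2], slide=[[-0.1, 0, 1.5], [-0.1, 0, 3], [-0.1, 0, 4.4], [-0.1, 0, 4.4]], turn=[[0, 0, 0], [0, 0, 0], [0, 0, 0], [0, 0, 0]])

```text
clock: 2.9
position: [0.5311, 0.025, 0.0947]
tool_rot: [-3.141, 0.002, 0.364]
force: [-0.5, -0.3, 0.3]
grip_width: 0.0521
```

```bash
python3 - <<'E'
from workcell import bot, vision
from h import *
p=np.load("pose.npy"); tiles=[]
for i in range(2):
    t=bot.observe()["clock"]; m=vision.camera_model("wrist"); im=vision.grab_frame("wrist"); cv2.imwrite(f"pics/n{i}.png",im)
    c=proj(m,fx(p,[20,-42,98]))[0]; x0,y0=(c-[45,40]).astype(int)
    T=cv2.resize(im[y0:y0+80,x0:x0+90],None,fx=4.4,fy=4.4,interpolation=cv2.INTER_CUBIC)
    print(round(t,3),"crop origin",x0,y0,"centre",c.round(1)); tiles.append(T)
a=cv2.resize(im,(396,297)); b=np.zeros((297,396,3),np.uint8)
cv2.imwrite("pics/near.png",np.vstack([np.hstack(tiles),np.hstack([a,b])])[:600])
E
python3 go.py 22 -42 97
```

```text
2.9 crop origin 232 255 centre [277. 296.]
2.95 crop origin 231 255 centre [276.8 295.9]
clock 3.00 slide cm [ 0.01  0.11 -0.11] turn deg [-0.01  0.02 -0.02] dist 0.002 F [0.6 0.6 0.5] w 52.0 target [0.5322 0.0241 0.097 ] pos [0.5317 0.025  0.0959]
```

View pics/near.png

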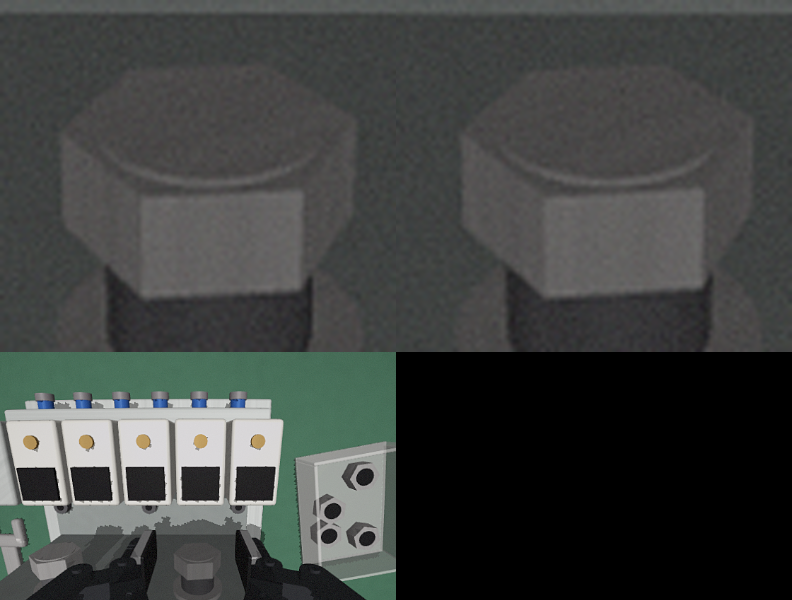

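Both pads straddle the head with clearance. In the first crop the upper flat spans (142,195) to (303,190) and is nearly level, so the head is a few degrees past θ = 0. I'll fit the angle so that the jaws close when the flats are parallel to the pads.

Run:
```python
from workcell import vision
from h import *
from scipy.optimize import least_squares
p=np.load("pose.npy"); m=vision.camera_model("wrist")
R=12/np.cos(np.pi/6)
def P(q,x,k):
    a=q[0]+np.radians(k); return [x+q[1],-42+q[2]+R*np.cos(a),98+q[3]+R*np.sin(a)]
# vertex angles from +y (to +z): 60 & 120 top edge, 0 at +y (image left), 180 at -y
V=[(25,60),(25,120),(25,0),(25,180),(15,60),(15,120)]
for o,px in(((232,255),[(142,195),(303,190),(62,140),(355,122),(145,298),(302,292)]),((231,255),[(544-396,195),(703-396,189),(462-396,138),(752-396,122),(547-396,297),(702-396,292)])):
    uv=(np.array(px)+.5)/4.4-.5+o
    r=least_squares(lambda q:np.r_[(proj(m,fx(p,[P(q,*v) for v in V]))-uv).ravel(),.2*q[1:]],[.1,0,0,0])
    print(np.degrees(r.x[0]).round(1),r.x[1:].round(2),np.abs(r.fun[:12]).max().round(2))
```

```text
5.4 [ 0.64 -1.12 -0.2 ] 1.29
5.9 [ 0.3  -1.04 -0.85] 1.0
```

arm_command(gripper=[3.4, 3.4], slide=[[0, 0.2, 0], [0, 0.2, 0]], turn=[[0, 0, 0], [0, 0, 0]], force=60)

```text
clock: 3.25
position: [0.5327, 0.0228, 0.0963]
tool_rot: [3.141, -0.001, 0.363]
force: [0.8, -0.2, 0.1]
grip_width: 0.0337
```

```bash
python3 go.py 22 -43 97
```

```text
clock 3.25 slide cm [-0.   -0.03 -0.07] turn deg [ 0.02 -0.03 -0.05] dist 0.001 F [ 0.8 -0.2  0.1] w 33.7 target [0.5326 0.0231 0.097 ] pos [0.5327 0.0228 0.0963]
```

arm_command(gripper=[3.2, 3.2, 3.2, 3.2, 3.2], slide=[[0, 0, 0], [0, 0, 0], [0, 0, 0], [0, 0, 0], [0, 0, 0]], turn=[[0, 0, 0], [0, 0, 0], [0, 0, 0], [0, 0, 0], [0, 0, 0]])

```text
clock: 3.88
position: [0.5324, 0.0231, 0.096]
tool_rot: [-3.142, 0.0, 0.363]
force: [0.6, -0.1, -0.3]
grip_width: 0.0319
```

arm_command(gripper=[0.5, 0.5, 0.5], slide=[[0, 0, 0], [0, 0, 0], [0, 0, 0]], turn=[[0, 0, 0], [0, 0, 0], [0, 0, 0]], force=60)

```text
clock: 4.25
position: [0.5322, 0.0241, 0.0963]
tool_rot: [-3.141, -0.0, 0.364]
force: [-4.3, 5.0, 8.3]
grip_width: 0.0225
```

```bash
python3 go.py 22 -43 97; python3 -c "
from workcell import bot,vision
import cv2
s=bot.observe();print(s['moment'])
im=vision.grab_frame('wrist');cv2.imwrite('pics/g1r.png',im);cv2.imwrite('pics/g1.png',cv2.resize(im[220:380,170:390],None,fx=3.4,fy=3.4))"
```

```text
clock 4.25 slide cm [ 0.    0.11 -0.07] turn deg [-0.06 -0.01  0.03] dist 0.001 F [-4.3  5.   8.3] w 22.5 target [0.5326 0.0231 0.097 ] pos [0.5322 0.0241 0.0963]
[1.2695293  0.98394198 0.11328463]
```

View pics/g1.png

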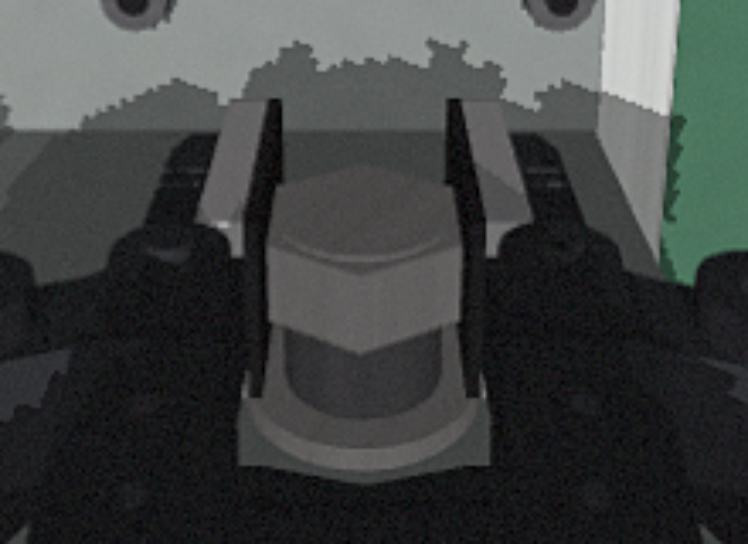

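The picture shows both pads flat on the head's side flats, with the head's corner pointing straight up at (362,270). The opening is 22.5 mm and the forces are small. I'll ease the slight side push and hold.

arm_command(gripper=[0.5, 0.5, 0.5, 0.5, 0.5], slide=[[0, -0.05, -0.05], [0, -0.1, -0.05], [0, -0.1, -0.05], [0, -0.1, -0.05], [0, -0.1, -0.05]], turn=[[0, 0, 0], [0, 0, 0], [0, 0, 0], [0, 0, 0], [0, 0, 0]])

```text
clock: 4.92
position: [0.5321, 0.0241, 0.0965]
tool_rot: [-3.141, -0.0, 0.363]
force: [0.5, 4.6, -2.3]
grip_width: 0.0226
```

arm_command(gripper=[0.5, 0.5, 0.5, 0.5, 0.5], slide=[[0, 0, 0], [0, 0, 0], [0, 0, 0], [0, 0, 0], [0, 0, 0]], turn=[[0, 0, 0], [0, 0, 0], [0, 0, 0], [0, 0, 0], [0, 0, 0]])

```text
clock: 5.55
position: [0.5321, 0.0241, 0.0965]
tool_rot: [-3.141, -0.0, 0.363]
force: [1.1, 4.9, -3.0]
grip_width: 0.0229
```

arm_command(gripper=[0.5, 0.5, 0.5, 0.5, 0.5], slide=[[0, 0, 0], [0, 0, 0], [0, 0, 0], [0, 0, 0], [0, 0, 0]], turn=[[0, 0, 0], [0, 0, 0], [0, 0, 0], [0, 0, 0], [0, 0, 0]])

```text
clock: 6.18
position: [0.5321, 0.0241, 0.0965]
tool_rot: [-3.141, -0.0, 0.363]
force: [2.0, 4.9, -3.8]
grip_width: 0.0229
```

arm_command(gripper=[0.5, 0.5, 0.5, 0.5, 0.5], slide=[[0, 0, 0], [0, 0, 0], [0, 0, 0], [0, 0, 0], [0, 0, 0]], turn=[[0, 0, 0], [0, 0, 0], [0, 0, 0], [0, 0, 0], [0, 0, 0]])

```text
clock: 6.8
position: [0.5321, 0.0241, 0.0965]
tool_rot: [-3.141, -0.0, 0.363]
force: [3.0, 5.1, -3.7]
grip_width: 0.0227
```

```bash
python3 -c "
from workcell import bot
s=bot.observe();print(s['force'],s['moment'],s['grip_width'])"
```

```text
[ 3.04722397  5.1477466  -3.7059109 ] [ 1.0682689  -0.28311983  0.15554081] 0.022679199740466637
```

arm_command(gripper=[0.5, 0.5, 0.5, 0.5, 0.5], slide=[[0, 0, 0], [0, 0, 0], [0, 0, 0], [0, 0, 0], [0, 0, 0]], turn=[[0, 0, 0], [0, 0, 0], [0, 0, 0], [0, 0, 0], [0, 0, 0]])

```text
clock: 7.42
position: [0.5321, 0.0241, 0.0965]
tool_rot: [-3.141, -0.0, 0.363]
force: [1.5, 5.2, -3.7]
grip_width: 0.0226
```

arm_command(gripper=[0.5, 0.5, 0.5, 0.5, 0.5], slide=[[0, 0, 0], [0, 0, 0], [0, 0, 0], [0, 0, 0], [0, 0, 0]], turn=[[0, 0, 0], [0, 0, 0], [0, 0, 0], [0, 0, 0], [0, 0, 0]])

```text
clock: 8.05
position: [0.5321, 0.0241, 0.0965]
tool_rot: [-3.141, -0.0, 0.363]
force: [0.5, 4.7, -3.3]
grip_width: 0.0227
```

arm_command(gripper=[0.5, 0.5, 0.5, 0.5, 0.5], slide=[[0, 0, 0], [0, 0, 0], [0, 0, 0], [0, 0, 0], [0, 0, 0]], turn=[[0, 0, 0], [0, 0, 0], [0, 0, 0], [0, 0, 0], [0, 0, 0]])

```text
clock: 8.68
position: [0.5321, 0.0241, 0.0965]
tool_rot: [-3.141, -0.0, 0.363]
force: [0.5, 4.0, -4.4]
grip_width: 0.0227
```

arm_command(gripper=[0.5, 0.5, 0.5, 0.5, 0.5], slide=[[0, 0, 0], [0, 0, 0], [0, 0, 0], [0, 0, 0], [0, 0, 0]], turn=[[0, 0, 0], [0, 0, 0], [0, 0, 0], [0, 0, 0], [0, 0, 0]])

```text
clock: 9.3
position: [0.5321, 0.0242, 0.0965]
tool_rot: [-3.141, -0.0, 0.363]
force: [1.6, 5.5, -4.3]
grip_width: 0.0229
```

arm_command(gripper=[0.5, 0.5, 0.5, 0.5, 0.5], slide=[[0, 0, 0], [0, 0, 0], [0, 0, 0], [0, 0, 0], [0, 0, 0]], turn=[[0, 0, 0], [0, 0, 0], [0, 0, 0], [0, 0, 0], [0, 0, 0]])

```text
clock: 9.93
position: [0.5321, 0.0241, 0.0964]
tool_rot: [-3.141, -0.0, 0.363]
force: [0.4, 5.0, -3.5]
grip_width: 0.0228
```

arm_command(gripper=[0.5, 0.5, 0.5, 0.5, 0.5], slide=[[0, 0, 0], [0, 0, 0], [0, 0, 0], [0, 0, 0], [0, 0, 0]], turn=[[0, 0, 0], [0, 0, 0], [0, 0, 0], [0, 0, 0], [0, 0, 0]])

```text
clock: 10.55
position: [0.5321, 0.0242, 0.0965]
tool_rot: [-3.141, -0.0, 0.363]
force: [1.2, 5.0, -2.7]
grip_width: 0.0229
```

```bash
python3 -c "
from workcell import bot,vision
import cv2
s=bot.observe();print(s['clock'],s['force'],s['moment'],s['grip_width'])
for n in('top','scene','wrist'): cv2.imwrite(f'pics/{n}_a.png',vision.grab_frame(n))"
```

```text
10.55 [ 1.21056074  5.04998354 -2.67536405] [ 1.12713017 -0.23334856  0.16013517] 0.022866427682532883
```

Steady. I'll keep holding past the longest expected run-up time.

arm_command(gripper=[0.5, 0.5, 0.5, 0.5, 0.5], slide=[[0, 0, 0], [0, 0, 0], [0, 0, 0], [0, 0, 0], [0, 0, 0]], turn=[[0, 0, 0], [0, 0, 0], [0, 0, 0], [0, 0, 0], [0, 0, 0]])

```text
clock: 11.32
position: [0.5321, 0.0241, 0.0965]
tool_rot: [-3.141, -0.0, 0.363]
force: [1.4, 6.0, -3.4]
grip_width: 0.0225
```

arm_command(gripper=[0.5, 0.5, 0.5, 0.5, 0.5], slide=[[0, 0, 0], [0, 0, 0], [0, 0, 0], [0, 0, 0], [0, 0, 0]], turn=[[0, 0, 0], [0, 0, 0], [0, 0, 0], [0, 0, 0], [0, 0, 0]])

```text
clock: 11.95
position: [0.5321, 0.0241, 0.0965]
tool_rot: [-3.141, -0.0, 0.363]
force: [0.4, 5.2, -3.2]
grip_width: 0.0226
```

arm_command(gripper=[0.5, 0.5, 0.5, 0.5, 0.5], slide=[[0, 0, 0], [0, 0, 0], [0, 0, 0], [0, 0, 0], [0, 0, 0]], turn=[[0, 0, 0], [0, 0, 0], [0, 0, 0], [0, 0, 0], [0, 0, 0]])

```text
clock: 12.58
position: [0.5321, 0.0241, 0.0965]
tool_rot: [-3.141, -0.0, 0.363]
force: [0.0, 5.3, -3.2]
grip_width: 0.0223
```

arm_command(gripper=[0.5, 0.5, 0.5, 0.5, 0.5], slide=[[0, 0, 0], [0, 0, 0], [0, 0, 0], [0, 0, 0], [0, 0, 0]], turn=[[0, 0, 0], [0, 0, 0], [0, 0, 0], [0, 0, 0], [0, 0, 0]])

```text
clock: 13.2
position: [0.5321, 0.0241, 0.0965]
tool_rot: [-3.141, -0.0, 0.363]
force: [1.2, 4.9, -3.6]
grip_width: 0.0226
```

arm_command(gripper=[0.5, 0.5, 0.5, 0.5, 0.5], slide=[[0, 0, 0], [0, 0, 0], [0, 0, 0], [0, 0, 0], [0, 0, 0]], turn=[[0, 0, 0], [0, 0, 0], [0, 0, 0], [0, 0, 0], [0, 0, 0]])

```text
clock: 13.82
position: [0.5321, 0.0241, 0.0965]
tool_rot: [-3.141, -0.0, 0.363]
force: [1.6, 4.5, -3.5]
grip_width: 0.0226
```

arm_command(gripper=[0.5, 0.5, 0.5, 0.5, 0.5], slide=[[0, 0, 0], [0, 0, 0], [0, 0, 0], [0, 0, 0], [0, 0, 0]], turn=[[0, 0, 0], [0, 0, 0], [0, 0, 0], [0, 0, 0], [0, 0, 0]])

```text
clock: 14.45
position: [0.5321, 0.0241, 0.0965]
tool_rot: [-3.141, -0.0, 0.363]
force: [1.2, 4.8, -3.3]
grip_width: 0.0224
```

arm_command(gripper=[0.5, 0.5, 0.5, 0.5, 0.5], slide=[[0, 0, 0], [0, 0, 0], [0, 0, 0], [0, 0, 0], [0, 0, 0]], turn=[[0, 0, 0], [0, 0, 0], [0, 0, 0], [0, 0, 0], [0, 0, 0]])

```text
clock: 15.08
position: [0.5321, 0.0242, 0.0965]
tool_rot: [-3.141, -0.0, 0.363]
force: [0.9, 6.2, -2.6]
grip_width: 0.0228
```

arm_command(gripper=[0.5, 0.5, 0.5, 0.5, 0.5], slide=[[0, 0, 0], [0, 0, 0], [0, 0, 0], [0, 0, 0], [0, 0, 0]], turn=[[0, 0, 0], [0, 0, 0], [0, 0, 0], [0, 0, 0], [0, 0, 0]])

```text
clock: 15.7
position: [0.5321, 0.0241, 0.0965]
tool_rot: [-3.141, -0.0, 0.363]
force: [0.9, 4.1, -3.2]
grip_width: 0.0224
```

arm_command(gripper=[0.5, 0.5, 0.5, 0.5, 0.5], slide=[[0, 0, 0], [0, 0, 0], [0, 0, 0], [0, 0, 0], [0, 0, 0]], turn=[[0, 0, 0], [0, 0, 0], [0, 0, 0], [0, 0, 0], [0, 0, 0]])

```text
clock: 16.32
position: [0.5321, 0.0242, 0.0965]
tool_rot: [-3.141, -0.0, 0.363]
force: [1.4, 4.7, -3.5]
grip_width: 0.0229
```

```bash
python3 -c "
from workcell import bot,vision
import cv2
s=bot.observe();print(s['clock'],s['force'],s['moment'],s['grip_width'])
for n in('top','scene','wrist'): cv2.imwrite(f'pics/{n}_b.png',vision.grab_frame(n))"
```

```text
16.325 [ 1.44200594  4.69751491 -3.49634616] [ 1.18529732 -0.24031788  0.18713332] 0.022901433440282608
```

arm_command(gripper=[0.5, 0.5, 0.5, 0.5, 0.5], slide=[[0, 0, 0], [0, 0, 0], [0, 0, 0], [0, 0, 0], [0, 0, 0]], turn=[[0, 0, 0], [0, 0, 0], [0, 0, 0], [0, 0, 0], [0, 0, 0]])

```text
clock: 17.1
position: [0.5321, 0.0241, 0.0965]
tool_rot: [-3.141, -0.0, 0.363]
force: [0.9, 5.4, -3.1]
grip_width: 0.0225
```

arm_command(gripper=[0.5, 0.5, 0.5, 0.5, 0.5], slide=[[0, 0, 0], [0, 0, 0], [0, 0, 0], [0, 0, 0], [0, 0, 0]], turn=[[0, 0, 0], [0, 0, 0], [0, 0, 0], [0, 0, 0], [0, 0, 0]])

```text
clock: 17.73
position: [0.5321, 0.0241, 0.0965]
tool_rot: [-3.141, -0.0, 0.363]
force: [1.0, 5.0, -3.1]
grip_width: 0.0226
```

Run:
```python
from workcell import bot,vision
from h import *
s=bot.observe();print(s['clock'],s['force'],s['moment'],s['grip_width'])
p=np.load("pose.npy")
for n in('top','scene','wrist'):
    c=vision.grab_frame(n); cv2.imwrite(f'pics/{n}_c.png',c)
    m=vision.camera_model(n)
    g=lambda k:cv2.GaussianBlur(cv2.imread(f'pics/{n}_{k}.png'),(5,5),0).astype(float)
    # differences in the socket region (top, scene) / head region (wrist)
    q=proj(m,fx(p,[[-50,-42,98]] if n!='wrist' else [[20,-42,98]]))[0].astype(int)
    r=np.s_[max(q[1]-20,0):q[1]+20,q[0]-20:q[0]+20]; f=np.s_[:60,:60]
    for a,b in(('a','b'),('b','c')):
        d=np.abs(g(a)-g(b)); print(n,a+b,"socket/head %.2f max %.1f"%(d[r].mean(),d[r].max()),"background %.2f"%d[f].mean())
h=lambda k:cv2.resize(cv2.imread(f'pics/wrist_{k}.png')[220:380,170:390],None,fx=1.75,fy=1.75)
t=cv2.imread('pics/top_c.png')[130:350,170:430]
cv2.imwrite('pics/end.png',np.vstack([np.hstack([h('a'),h('c')]),cv2.resize(np.hstack([cv2.resize(t,(385,280)),cv2.resize(cv2.imread('pics/scene_c.png')[120:340,120:380],(385,280))]),(770,280))]))
```

```text
17.725 [ 1.01581444  5.02040695 -3.12830048] [ 1.17692791 -0.19903521  0.24330178] 0.022591024404645027
top ab socket/head 0.23 max 2.0 background 0.25
top bc socket/head 0.21 max 1.0 background 0.25
scene ab socket/head 0.92 max 6.0 background 0.75
scene bc socket/head 0.87 max 4.0 background 0.73
wrist ab socket/head 0.54 max 3.0 background 0.54
wrist bc socket/head 0.54 max 3.0 background 0.58
```

View pics/end.png

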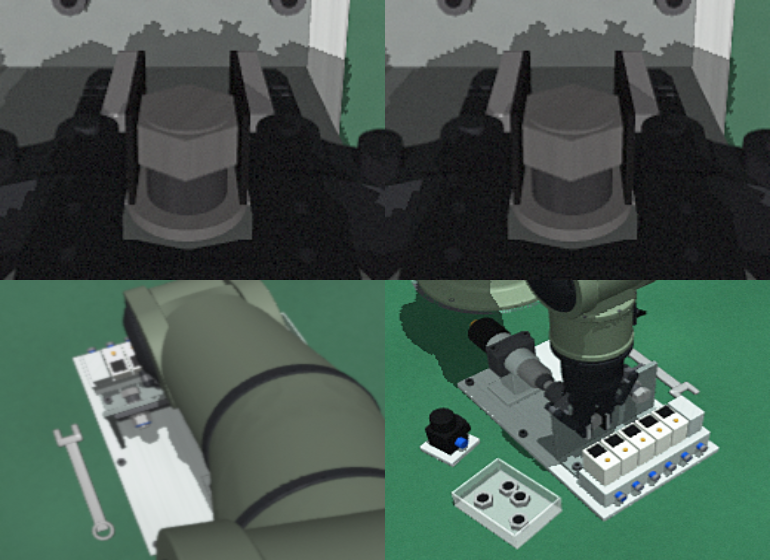

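The head sat unchanged in the pads (still corner-up) from 4.2 s to 17.7 s, longer than the 7–11 s of holding needed. The spanner, box and regulator look undisturbed, so I'll hand in.

```bash
python3 -c "
from workcell import job_done
print(job_done())"
```

```text
the job is handed in; nothing more can be done
None
```

The bolt head is held and the job is handed in, with the gripper still closed on it at 60 N. I could not watch the runner itself stall, so "fully tight" rests on the holding time.

- **Approach:** I found the fixture from the plate edges in the top camera, then checked it in the scene and wrist views. It agreed to about 1–2 mm on the bracket and bolt heads. The outline of the valve tops was several pixels off and I left that unresolved.
- **Grip:** I lowered the open fingers into the gap around the runner-side bolt (y = -42). From wrist images I fitted the head's angle and timed the closing so the pads met two parallel flats.
- **Hold:** I held from about 4.1 s to 17.8 s, against the 7–11 s needed.

**Last checks:**
- The wrist images at 4.3, 10.6 and 17.7 s show the head unturned, corner-up between the pads.
- The finger opening stayed at 22.3–22.9 mm. It reads about 1.4 mm under the nominal 24 mm, which I put down to pad give or sensor bias.
- After closing, the measured force on the tool stayed under about 11 N.
- The spanner, nut box and regulator look unmoved.
- Frame differences at the socket were only noise, but the arm or gripper hid the socket in those views. They neither confirm nor contradict the stall. The wrist moment also showed no clear step when the nut should have gone tight.

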